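# Hold the spring clip open over the green lot card

### The job

Squeeze the handles of the red spring clip, lift it off its dark wooden rest, and lower it with the handles up over the middle of the green card's top edge, so that its wide-open jaws gape around the edge, reaching at least a centimetre down both faces without touching the card: a colleague is about to slip a tasting note in. Finish while still holding the clip there, squeezed wide open; do not let go of it. Never pinch or shove the card with the clip, and leave both card stands and the check weight, bowls and tin standing where they are.

Things in the scene. Friction and masses are not known exactly. Their poses are not given: they have to be found in the camera images.
- clip: Red spring clip, 80 g, standing handles up astride its rest. Origin: middle of the steel pivot pin (10 mm thick, 32 mm long). Own z points up to the handles, y along the pivot pin, x is the line along which the handles are squeezed and the jaws open. Two red jaws, 30 mm wide along y, reach 42 mm below the pivot; two black rubber handles reach 40 mm above it.
- clip_grip (a point): Where to pinch the handles from above: midway between them, 30 mm above the pivot. They are 26 mm wide, from 8 to 40 mm above the pivot; at rest a V, 38 mm over the outsides at the top; fully squeezed parallel, 16 mm over the outsides, against a stop. Squeezing takes about 5 N a side at first, 10 N fully squeezed; 15 to 30 N of grip is safe.
- clip_a (a joint): Angle of one half of the clip (rad); the other half mirrors it. 0: jaws biting a 4 mm plate (as parked); 0.28: handles fully squeezed against the stop, jaw lips 26 mm apart; -0.04: jaws shut on nothing. It springs back when the handles are released.
- lip_a (a point): Middle of the gripping face of the lip on the jaw that lies on the clip's +x side, 40 mm below the pivot when shut, 38 mm below it when wide open.
- lip_b (a point): The same on the jaw on the clip's -x side.
- clip_rest: Dark wooden block, 70 x 80 x 18 mm, fixed, with an upright steel tongue 4 mm thick and 46 mm wide whose top edge is 76 mm above the worktop. The parked clip bites the tongue from above, its pivot resting on the tongue's top edge. Origin: centre of the underside; z up, y along the tongue, x square to it.
- card_green: Stiff green card, 4 mm thick, 90 mm wide, upright in a light wooden block (50 x 90 x 20 mm); loose, 0.7 kg. Origin: centre of the block's underside. z up, y along the card's width, x square to its faces; mid-plane at x = 0, top edge 120 mm above the origin. Its place varies. This is the card to work on.
- card_green_edge (a point): Middle of the green card's top edge.
- card_yellow: Stiff yellow card, 4 mm thick, 90 mm wide, upright in a light wooden block (50 x 90 x 20 mm); loose, 0.7 kg. Origin: centre of the block's underside. z up, y along the card's width, x square to its faces; mid-plane at x = 0, top edge 120 mm above the origin. Its place varies. Leave it alone.
- check_weight: Brass check weight, 32 mm across, 40 mm high; loose bystander. Origin: centre of its underside.
- bowl: White cupping bowl, 68 mm across, 50 mm high; loose bystander. Origin: centre of its underside.
- tin: Grey-lidded sample tin, 65 mm across, 77 mm high; loose bystander. Origin: centre of its underside.
Things that resemble listed ones, but are neither listed nor needed, are in the scene too. Leave any blue, purple or white look-alike of the clip alone.

How it is judged:
By the outcome, as a careful person would: the job done as asked, in the order asked, and still so for the second after the job is handed in, while the arm keeps its last pose, push and grip.
It also fails if it takes over 43 s, if anything falls off the work surface, if the arm or the gripper's body presses on something with over 40 N, if the wrist force passes 120 N, or if a joint passes its speed limit or range.

### The arm

A 7-joint arm with a two-finger parallel gripper is mounted at the origin on a cart in front of the work surface, level with it; the furniture and walls round the work are solid. World frame = base frame: x ahead of the robot, y to its left, z up, the work surface at z = 0. Lengths are in m, angles in rad, forces in N, time in s.
With the tool pointing down it reaches from about 0.425 to 1.025 m from the base axis. Payload 9.4 kg.
Tool frame: the origin (TCP) lies on the mounting face of the last link; the fingertips stand 173 mm ahead of it and the grasp point (between the pads) lies 155 mm ahead of it; x points along the fingers, z is the direction in which the jaws open and shut, and the axes are right-handed (so a half turn about x gives the same grasp; the last joint's range is limited). The gripper opens to 85 mm and grips with 20 to 120 N. Pads are 22 mm wide; open, the fingers measure 114 mm over their backs; the gripper's body (76 mm by 85 mm) begins 54 mm behind the grasp point. The pads swing forward as they close: fully open they stand 13 mm farther back than shut.
Start: joints at [-1.235, 0.599, -0.003, 1.599, 0.002, 0.943, -0.08], TCP at [0.291, 0.664, 0.405] pointing down, gripper open.
Joint ranges: [-2.57, 2.57], [-0.35, 1.97], [-1.29, 1.29], [0.11, 2.56], [-1.05, 4.19], [0.11, 1.86], [-2.63, 2.63]. Speed limits (rad/s): [2.22, 2.22, 3.01, 3.01, 3.14, 3.14, 3.14].

### API

Orientations are given as a unit quaternion [w, x, y, z].
In Python, from station import manip, eoat, cams, workorder gives the robot as it stands. The module is installed in compiled form; this text tells all that it offers. Calls block until the motion is done:
- manip.reach(position, orientation): joint-space move of the TCP to a pose.
- manip.movel(position, feed=0.15, attitude=None, guard=None): straight line of the TCP; attitude=None keeps the orientation; feed is the mean speed in m/s. With guard (N) it stops when the force on the tool has changed by that much, and returns True; else False.
- manip.set_joints(angles): joint-space move.
- eoat.open_gripper() and eoat.grasp(): open the fingers fully, or close them until they stop; the grip force is fixed at half the most.
- manip.sleep(seconds).
- manip.ik(position, orientation): joint angles nearest the present ones, or None.
- manip.state(): the state.
- cams.get_image(name): name is "side" or "top" or "wrist"; returns a dict with "img" (384x512x3 uint8, red, green, blue), "z_map" (384x512 float32, m along the optical axis (not along the pixel's ray), 0 where there is no reading), "mtx" (3x3 intrinsics, pixels), "cam_to_world" (4x4, takes a point from camera to world coordinates); the wrist camera has in their place "mount" (4x4, takes a point from camera to tool coordinates, whose origin is the TCP and whose axes are the tool frame's). Camera axes: x right, y down, z forward; pixel columns grow to the right and rows downward; lengths in m; the calibration is good to about 2 mm. A picture is of the moment at which its call begins: read the wrist's pose just before it.
A pose or a line that the arm cannot do raises manip.Unreachable and nothing moves.
- workorder.close_job(): hands the job in, once; it reports no verdict.
The state is a dict: "time_s": time; "q": joint angles; "qd": joint speeds; "joint_torque": joint torques, N m; "ee_pos": TCP position; "tcp_rot": TCP orientation; "contact_force": force on the tool from outside, world axes, zero at the start; "wrist_torque": the same for the moment, N m; "gripper_width": finger opening in m.
Only numpy, scipy, OpenCV 4.12 (cv2) and the standard library are available. Lean on these libraries where they do the work, as an engineer would, in place of code of your own. Each camera call takes 0.05 s, during which the arm holds its last target.

## Working session

There is one attempt and no reset: what is moved stays moved. The work goes in short steps, each a Python script; the robot and the scene stay as the last script left them, time stands still between calls to the robot, and variables do not carry over. Pictures are saved under pics/ and viewed, and the job is handed in when it is done.

```bash
mkdir -p pics; cat > h.py <<'E'
import numpy as np, cv2
from station import manip, eoat, cams, workorder
from scipy.spatial.transform import Rotation as R
def save(name,img,crop=None,scale=1):
    if crop: 
        u0,v0,u1,v1=crop; img=img[v0:v1,u0:u1]
    img=cv2.resize(img,None,fx=scale,fy=scale,interpolation=cv2.INTER_CUBIC)
    cv2.imwrite('pics/'+name,img[:,:,::-1])
def cloud(d,T=None):
    z=d['z_map'].astype(float); K=np.array(d['mtx']); v,u=np.mgrid[:z.shape[0],:z.shape[1]]
    P=np.stack([(u-K[0,2])/K[0,0]*z,(v-K[1,2])/K[1,1]*z,z],-1)
    T=np.array(d['cam_to_world']) if T is None else T
    W=P@T[:3,:3].T+T[:3,3]; W[z<=0]=np.nan
    return W
def tcpT(s):
    q=s['tcp_rot']; T=np.eye(4); T[:3,:3]=R.from_quat([q[1],q[2],q[3],q[0]]).as_matrix(); T[:3,3]=s['ee_pos']; return T
E
python3 - <<'E'
from h import *
for n in('top','side'):
    d=cams.get_image(n); save(n+'1.png',d['img'],scale=1.5); np.savez(n+'1.npz',**{k:d[k] for k in d})
s=manip.state(); print(s['time_s'],s['ee_pos'],s['tcp_rot'],s['contact_force'],s['gripper_width'])
E
```

```text
0.1 [0.290803   0.6639213  0.40387052] [ 0.59144795 -0.38725271  0.59225633  0.38659682] [ 0.40623716 -0.13116963 -0.068093  ] 0.08553617043950767
```

View pics/top1.png

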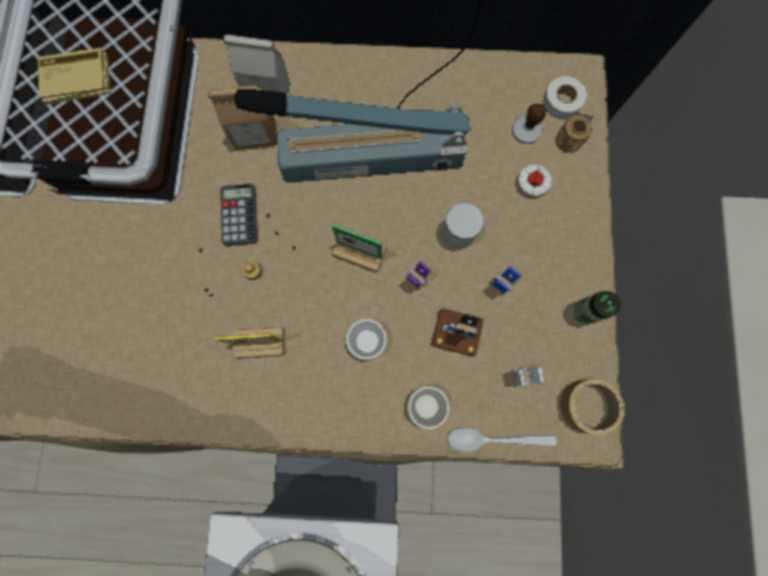

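View pics/side1.png

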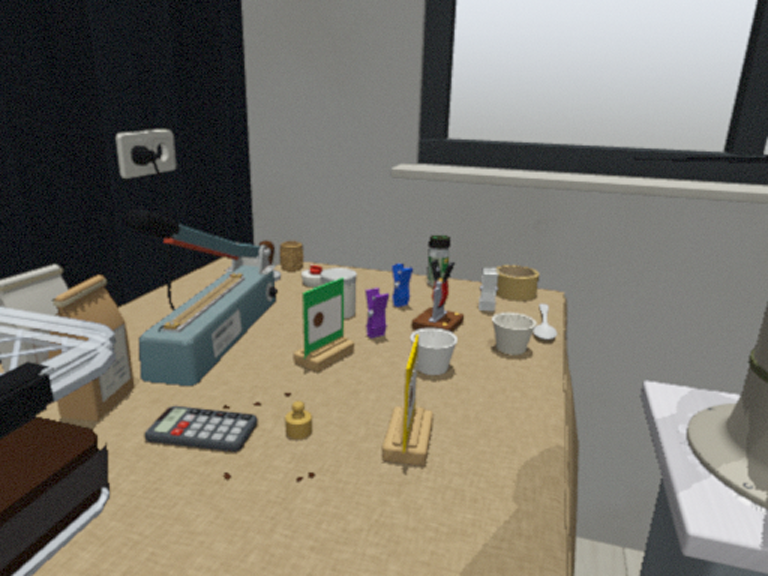

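Top picture (shown at 1.5×): the clip on the dark rest is at (460,328). The look-alikes are purple (419,275), blue (507,280) and white (528,377). The side view shows a red jaw at (443,295) on the dark block, so that one fits. The green card is at (358,248), with the tin at (464,225) and bowls at (366,340) and (428,408). I'll confirm with crops and measure.

```bash
python3 - <<'E'
import numpy as np,cv2
from h import save,cloud
t=dict(np.load('top1.npz')); s=dict(np.load('side1.npz'))
a=cv2.resize(t['img'][195:245,275:335],(480,400),interpolation=cv2.INTER_CUBIC)
b=cv2.resize(s['img'][150:230,190:340],(750,400),interpolation=cv2.INTER_CUBIC)
save('c1.png',a); save('c2.png',b)
print(t['cam_to_world'],t['mtx'],s['cam_to_world'])
for nm,d in(('top',t),('side',s)):
    W=cloud(d); 
    hsv=cv2.cvtColor(d['img'],cv2.COLOR_RGB2HSV)
    H,S,V=hsv[...,0],hsv[...,1],hsv[...,2]
    for c,m in dict(green=(H>50)&(H<80)&(S>120)&(V>60),yellow=(H>22)&(H<32)&(S>180)&(V>90),red=((H<5)|(H>173))&(S>150)&(V>60)).items():
        n,l,st,ce=cv2.connectedComponentsWithStats(m.astype(np.uint8))
        for i in range(1,n):
            if st[i,4]>12:
                p=W[l==i]; print(nm,c,ce[i].round(),st[i,4],np.nanmin(p,0).round(3),np.nanmedian(p,0).round(3),np.nanmax(p,0).round(3))
E
```

```text
[[ 0.04929112 -0.97732525  0.20592655  0.37283194]
 [-0.99877325 -0.04725481  0.01479812 -0.11947934]
 [-0.00473156 -0.20640335 -0.97845555  0.9451061 ]
 [ 0.          0.          0.          1.        ]] [[348.36347191   0.         251.64336946]
 [  0.         348.36347191 184.46022315]
 [  0.           0.           1.        ]] [[-0.95762727 -0.11907554  0.2622423   0.31718992]
 [-0.28680528  0.31105733 -0.90608282  0.65668684]
 [ 0.02631991 -0.94290209 -0.33202847  0.3916072 ]
 [ 0.          0.          0.          1.        ]]
top green [239. 158.] 63 [ 0.603 -0.108  0.101] [ 0.614 -0.072  0.114] [ 0.629 -0.031  0.121]
top red [357. 119.] 57 [ 0.755 -0.401  0.028] [ 0.765 -0.387  0.033] [ 0.777 -0.378  0.043]
side green [214. 206.] 467 [ 0.601 -0.111  0.021] [ 0.619 -0.061  0.098] [ 0.631 -0.022  0.119]
side yellow [272. 259.] 188 [0.434 0.063 0.019] [0.436 0.144 0.101] [0.446 0.15  0.12 ]
side red [210. 179.] 30 [ 0.756 -0.39   0.027] [ 0.768 -0.384  0.031] [ 0.78  -0.371  0.038]
side red [296. 195.] 36 [ 0.466 -0.26   0.042] [ 0.469 -0.25   0.064] [ 0.473 -0.239  0.081]
side red [120. 285.] 43 [0.691 0.17  0.01 ] [0.695 0.183 0.013] [0.701 0.195 0.014]
```

View pics/c1.png

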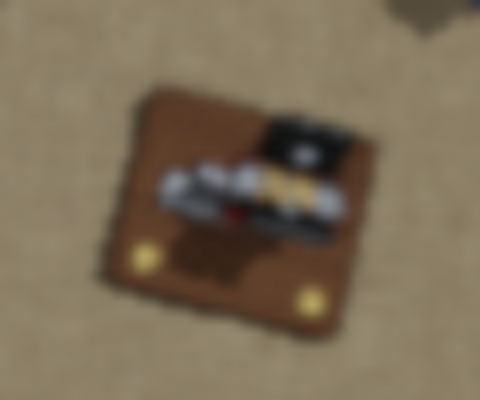

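View pics/c2.png

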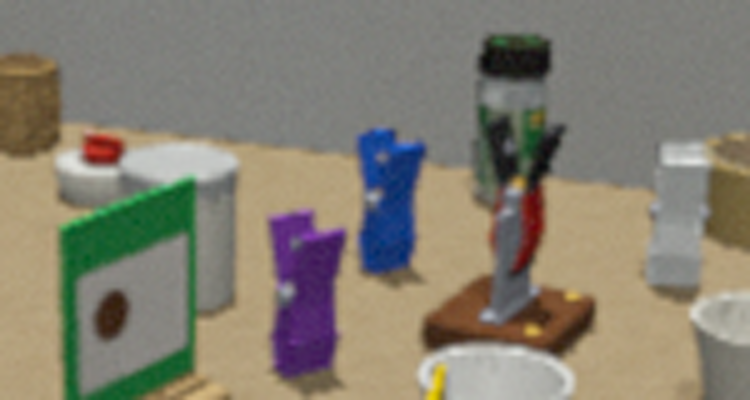

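The crops confirm it: only the clip on the dark brown rest has a red jaw and black handles, and it bites the steel tongue. Blue, purple and white stand free. Next I'll get rough rest and card geometry and the wrist-camera mount.

```bash
python3 - <<'E'
from h import *
t=dict(np.load('top1.npz')); W=cloud(t); s=dict(np.load('side1.npz')); WS=cloud(s)
hsv=cv2.cvtColor(t['img'],cv2.COLOR_RGB2HSV);H,S,V=[hsv[...,i] for i in range(3)]
m=(np.abs(W[...,2]-.018)<.006)&(np.hypot(W[...,0]-.49,W[...,1]+.255)<.07)
p=W[m][:,:2].astype(np.float32); r=cv2.minAreaRect(p); print('rest',m.sum(),r, cv2.boxPoints(r))
for n,Wk in(('top',W),('side',WS)):
  m=(Wk[...,2]>.05)&(np.hypot(Wk[...,0]-.49,Wk[...,1]+.255)<.06); p=Wk[m]; print(n,'clip',len(p),p.min(0),np.median(p,0),p.max(0))
m=(W[...,2]>.105)&(np.hypot(W[...,0]-.615,W[...,1]+.07)<.08); p=W[m]; l=cv2.fitLine(p[:,:2].astype(np.float32),cv2.DIST_L2,0,.01,.01).ravel(); print('card',len(p),l,p.min(0),p.max(0))
for nm,(a,b) in dict(purple=(125,150),blue=(105,122)).items():
    mm=(H>a)&(H<b)&(S>120)&(V>40)&(W[...,2]>.02)&(W[...,0]<.65); print(nm,mm.sum(),np.nanmin(W[mm],0),np.nanmax(W[mm],0))
st=manip.state(); d=cams.get_image('wrist'); print(d['mount'].round(4),d['mtx'].round(1)); print(tcpT(st).round(3))
E
```

```text
rest 572 ((0.4761977195739746, -0.2518158257007599), (0.07962283492088318, 0.07024075090885162), 78.0682601928711) [[ 0.43360525 -0.2835061 ]
 [ 0.50232846 -0.2980281 ]
 [ 0.5187902  -0.22012556]
 [ 0.45006698 -0.20560354]]
top clip 201 [ 0.45595386 -0.27383996  0.05120474] [ 0.47879727 -0.25281045  0.098575  ] [ 0.49411285 -0.22928019  0.1203323 ]
side clip 267 [ 0.45715194 -0.26917801  0.05033278] [ 0.47736694 -0.24499099  0.08434703] [ 0.49637182 -0.22501086  0.11692705]
card 106 [ 0.3168847   0.9484641   0.61599284 -0.06842761] [ 0.6014735  -0.11009909  0.10550194] [ 0.63206908 -0.02649214  0.12226315]
purple 59 [ 0.54650181 -0.19076967  0.02696394] [ 0.58355068 -0.15781803  0.0810798 ]
blue 97 [ 0.54620992 -0.34479298  0.02103453] [ 0.58254789 -0.30750072  0.08198005]
[[-6.000e-04 -3.062e-01  9.520e-01  3.130e-02]
 [-2.000e-04 -9.520e-01 -3.062e-01  7.700e-02]
 [ 1.000e+00 -4.000e-04  5.000e-04  5.000e-04]
 [ 0.000e+00  0.000e+00  0.000e+00  1.000e+00]] [[327.4   0.  255. ]
 [  0.  327.4 195.3]
 [  0.    0.    1. ]]
[[-0.    -0.916  0.401  0.291]
 [-0.001  0.401  0.916  0.664]
 [-1.    -0.    -0.001  0.404]
 [ 0.     0.     0.     1.   ]]
```

Sizes check: rest 80×70 mm at (0.476,-0.252), clip top 0.120 m, card top 0.12 m at about (0.616,-0.068). Next is a wrist look from above the card, then from above the clip.

```bash
cat >> h.py <<'E'
def quat(a):
    z=np.array([np.cos(a),np.sin(a),0]); x=np.array([0,0,-1.]); y=np.cross(z,x)
    q=R.from_matrix(np.stack([x,y,z],1)).as_quat(); return [q[3],q[0],q[1],q[2]]
E
python3 - <<'E'
from h import *
for nm,p,a in(('card',[.616,-.068,.40],-18.5),('card180',[.616,-.068,.40],161.5),('clip',[.476,-.252,.40],-12),('clip180',[.476,-.252,.40],168),('clipL',[.476,-.252,.266],-12)):
    q=manip.ik(p,quat(np.radians(a))); print(nm,None if q is None else np.round(q,2))
def go(p,a,n):
    manip.reach(p,quat(np.radians(a))); s=manip.state(); d=cams.get_image('wrist')
    np.savez(n+'.npz',T=tcpT(s)@np.array(d['mount']),**d); save(n+'.png',d['img'],scale=1.5); print(s['time_s'],s['ee_pos'],s['q'].round(2),s['contact_force'])
go([.616,-.068,.40],-18.5,'w_card')
go([.476,-.252,.40],-12,'w_clip')
E
```

```text
card [-0.29  0.51  0.47  1.88 -0.3   0.82  0.01]
card180 [ 0.25  0.5  -0.34  1.84  0.21  0.84  2.63]
clip [-0.22  0.51  0.89  2.07 -0.55  0.81  0.79]
clip180 [-0.32  0.62  1.12  2.07 -0.72  0.91 -2.15]
clipL [ 0.27  0.59  0.16  2.15 -0.21  0.42  0.39]
2.9667 [ 0.61626589 -0.0669049   0.39987516] [-0.29  0.51  0.46  1.87 -0.3   0.82  0.01] [ 0.11902021 -0.20795152  0.05699283]
3.9333 [ 0.47713132 -0.25105597  0.40004069] [ 0.06  0.41  0.44  2.05 -0.26  0.73  0.45] [0.26956248 0.47909628 0.65762121]
```

View pics/w_card.png

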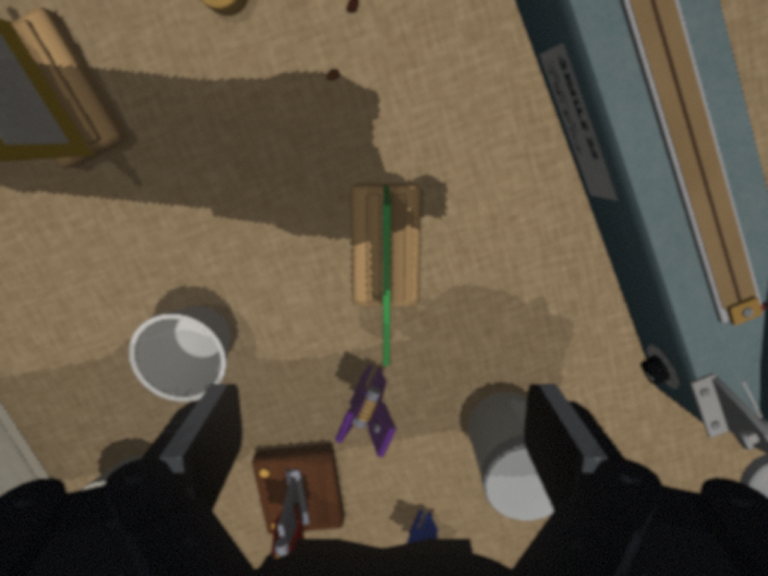

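View pics/w_clip.png

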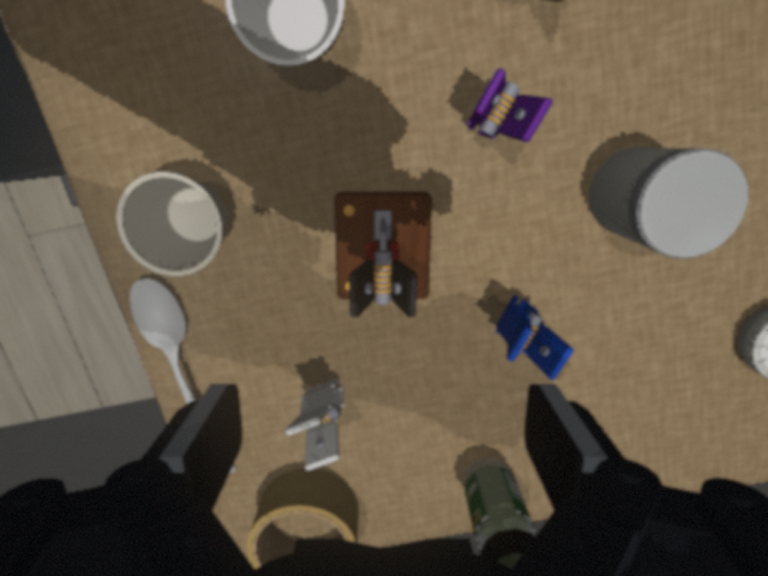

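```bash
python3 - <<'E'
from h import *
t=dict(np.load('w_clip.npz')); W=cloud(t,t['T'])
print('table',np.nanmedian(W[...,2][W[...,2]<.01]))
m=(np.abs(W[...,2]-.018)<.005)&(np.hypot(W[...,0]-.476,W[...,1]+.252)<.06)
r=cv2.minAreaRect(W[m][:,:2].astype(np.float32)); print('rest',m.sum(),np.nanmedian(W[m][:,2]),r)
m=(W[...,2]>.095)&(W[...,2]<.13)&(np.hypot(W[...,0]-.476,W[...,1]+.252)<.05);p=W[m];print('handles',len(p),p.max(0),p.mean(0)); r=cv2.minAreaRect(p[:,:2].astype(np.float32));print(r)
p=p[p[:,2]>.112]; r=cv2.minAreaRect(p[:,:2].astype(np.float32));print('tops',len(p),r)
m=(W[...,2]>.068)&(W[...,2]<.088)&(np.hypot(W[...,0]-.476,W[...,1]+.252)<.05);p=W[m];r=cv2.minAreaRect(p[:,:2].astype(np.float32));print('pin/tongue',len(p),r,np.percentile(p[:,2],[5,50,95]))
t=dict(np.load('w_card.npz')); W=cloud(t,t['T'])
print('table',np.nanmedian(W[...,2][W[...,2]<.01]))
m=(W[...,2]>.113)&(W[...,2]<.13)&(np.hypot(W[...,0]-.616,W[...,1]+.068)<.07);p=W[m];r=cv2.minAreaRect(p[:,:2].astype(np.float32));print('cardtop',len(p),r,np.percentile(p[:,2],[5,50,95]))
print(cv2.fitLine(p[:,:2].astype(np.float32),cv2.DIST_L2,0,.01,.01).ravel())
m=(np.abs(W[...,2]-.02)<.004)&(np.hypot(W[...,0]-.616,W[...,1]+.068)<.07);p=W[m];print('block',len(p),cv2.minAreaRect(p[:,:2].astype(np.float32)))
E
```

```text
table -0.0006575672264984567
rest 3038 0.017475619898319777 ((0.4793502688407898, -0.25105828046798706), (0.07861880958080292, 0.07000364363193512), 77.95679473876953)
handles 923 [ 0.49839875 -0.23861984  0.11942039] [ 0.47869308 -0.25303229  0.11088456]
((0.4784826338291168, -0.2541356086730957), (0.025851856917142868, 0.03630083054304123), 77.19259643554688)
tops 503 ((0.47848600149154663, -0.2541937828063965), (0.025574427098035812, 0.03638036176562309), 77.51277160644531)
pin/tongue 500 ((0.4796830713748932, -0.24952912330627441), (0.04230454936623573, 0.01781460829079151), 77.31218719482422) [0.07453224 0.08446685 0.08668401]
table -0.0006056749310428544
cardtop 531 ((0.6204506754875183, -0.06676270812749863), (0.08917276561260223, 0.003349646693095565), 71.66051483154297) [0.1182369  0.11936341 0.12059885]
[ 0.31485534  0.94913965  0.62110776 -0.0644568 ]
block 2272 ((0.620346188545227, -0.06689523160457611), (0.08871521800756454, 0.049809541553258896), 71.56099700927734)
```

The wrist views agree with the top view to about 3 mm. Clip handles are centred at (0.4785,-0.2541), yaw -12.5°, 36 mm wide, top 0.119 m. The card top is at (0.6205,-0.0668), 89 mm long, z 0.119, with its normal at -18.4°. In the w_clip picture the clip sits at (383,285) with black handles and red jaws. Grasping now.

```bash
python3 - <<'E'
from h import *
q=quat(np.radians(-12.4)); c=[.4785,-.2540]
manip.movel([*c,.31],feed=.15,attitude=q)
s=manip.state();print(s['ee_pos'],s['time_s'])
hit=manip.movel([*c,.268],feed=.08,guard=15)
s=manip.state();print(hit,s['ee_pos'],s['contact_force'],s['time_s'])
if not hit:
    eoat.grasp(); s=manip.state();print(s['ee_pos'],s['contact_force'],s['gripper_width'],s['time_s'])
for n in('side','wrist','top'):
    d=cams.get_image(n); 
    if n=='side': save('g_side.png',d['img'],crop=(220,140,340,230),scale=6)
    if n=='wrist': save('g_wrist.png',d['img'],scale=1.5)
E
```

```text
[ 0.47891732 -0.25391401  0.31030648] 4.7333
False [ 0.47851375 -0.2541667   0.26813125] [0.21733364 0.62252166 0.55250744] 5.4083
[ 0.47806931 -0.25419759  0.26935128] [-4.41005339  1.95890101 18.30695488] 0.014110098535526803 6.0583
```

View pics/g_side.png

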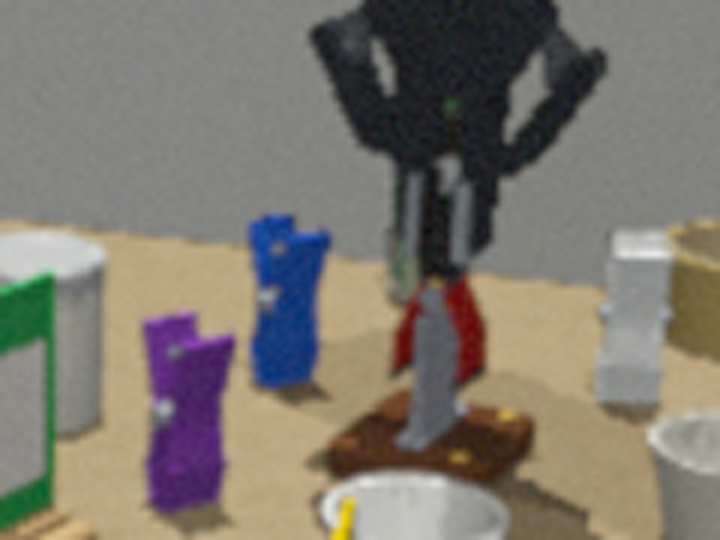

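View pics/g_wrist.png

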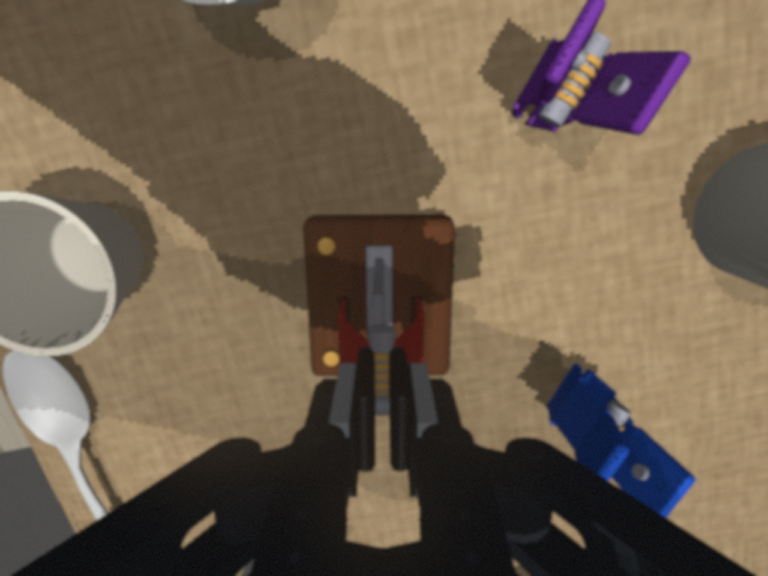

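The clip is squeezed: width 14 mm, and both red jaws are open clear of the tongue (g_wrist: jaws at (350,330) and (412,330), tongue at (380,300)). Now a straight lift and a look.

```bash
python3 - <<'E'
from h import *
manip.movel([.4782,-.2541,.37],feed=.1)
s=manip.state();print(s['ee_pos'],s['contact_force'],s['gripper_width'],s['time_s'])
T=tcpT(s); np.savez('l_T.npz',T=T)
d=cams.get_image('wrist'); np.savez('l_w.npz',T=T,**d); save('l_wrist.png',d['img'],crop=(150,150,360,384),scale=2.5)
d=cams.get_image('side'); np.savez('l_s.npz',**d); save('l_side.png',d['img'],crop=(220,90,340,220),scale=4.5)
E
```

```text
[ 0.47808364 -0.25394785  0.36944044] [ 0.18276815 -0.21773762 -1.51266141] 0.013754945346604123 7.375
```

View pics/l_side.png

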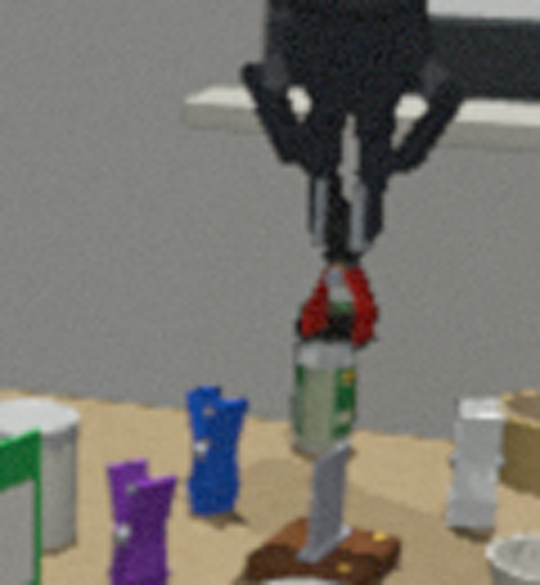

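View pics/l_wrist.png

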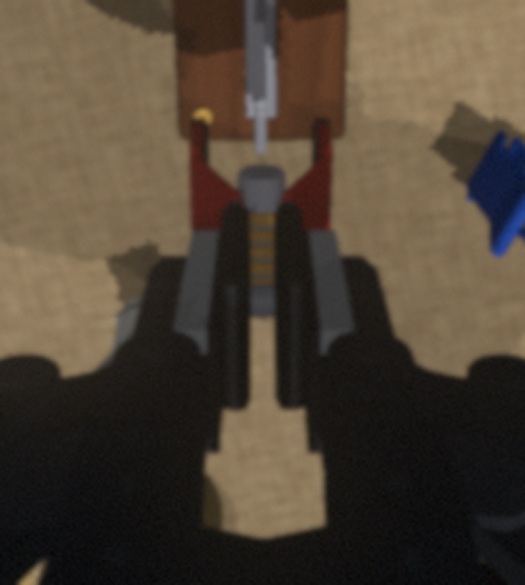

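```bash
python3 - <<'E'
from h import *
for n in('l_w','l_s'):
    d=dict(np.load(n+'.npz')); T=np.load('l_T.npz')['T']
    W=cloud(d, T@d['mount'] if n=='l_w' else None)
    L=(W-T[:3,3])@T[:3,:3]
    hsv=cv2.cvtColor(d['img'],cv2.COLOR_RGB2HSV);H,S,V=[hsv[...,i] for i in range(3)]
    red=((H<8)|(H>172))&(S>120)&(V>35)&(np.hypot(L[...,1],L[...,2])<.06)&(W[...,2]>.1)
    p=L[red]; print(n,'red tool-frame x,y,z',len(p),np.percentile(p,[2,50,98],axis=0).round(4).tolist())
    for lo,hi in((-.05,0),(0,.05)):
        k=p[(p[:,2]>lo)&(p[:,2]<hi)]
        if len(k): print('  half',len(k),np.percentile(k,[2,50,98],axis=0).round(4).tolist())
    m=(np.hypot(L[...,1],L[...,2])<.06)&(L[...,0]>.1)&(L[...,0]<.26); print('all max x',np.percentile(L[m][:,0],[50,99,100]))
E
```

```text
l_w red tool-frame x,y,z 777 [[0.1834, -0.0027, -0.0146], [0.198, 0.0092, 0.0061], [0.2234, 0.0145, 0.0165]]
  half 386 [[0.1841, -0.0025, -0.0148], [0.1986, 0.0088, -0.0113], [0.2211, 0.0145, -0.0044]]
  half 391 [[0.178, -0.0029, 0.0066], [0.1976, 0.0095, 0.0133], [0.2238, 0.0144, 0.0167]]
all max x [0.11813203 0.20656175 0.22872737]
l_s red tool-frame x,y,z 125 [[0.1879, -0.0135, -0.0175], [0.2098, 0.003, -0.0101], [0.225, 0.0151, 0.0152]]
  half 78 [[0.1873, -0.0134, -0.0176], [0.2066, 0.0012, -0.0152], [0.2246, 0.0151, -0.0066]]
  half 47 [[0.198, -0.0125, 0.0093], [0.2132, 0.0038, 0.0139], [0.2251, 0.0142, 0.0159]]
all max x [0.13515127 0.22711832 0.2289805 ]
```

The clip is held straight: lips are symmetric at ±16 mm in the tool z, the jaw ends are 0.227 m ahead of the TCP, and the pivot is at about 0.188. Next I move over the card, still about 20 mm above it, and re-measure there.

```bash
cat > look.py <<'E'
from h import *
def look(tag):
    s=manip.state(); T=tcpT(s)
    dw=cams.get_image('wrist'); ds=cams.get_image('side'); dt=cams.get_image('top')
    save(tag+'_w.png',dw['img'],crop=(150,100,360,340),scale=2.5); save(tag+'_s.png',ds['img'],crop=(160,110,280,250),scale=4.2)
    for n,d in(('w',dw),('s',ds),('t',dt)):
        W=cloud(d,T@np.array(d['mount']) if n=='w' else None); L=(W-T[:3,3])@T[:3,:3]
        hsv=cv2.cvtColor(d['img'],cv2.COLOR_RGB2HSV);H,S,V=[hsv[...,i] for i in range(3)]
        red=((H<8)|(H>172))&(S>120)&(V>35)&(np.hypot(L[...,1],L[...,2])<.04)&(W[...,2]>.07)
        if red.sum()>5: print(n,'red tool',red.sum(),np.percentile(L[red],[2,98],axis=0).round(4).tolist())
        g=(H>45)&(H<85)&(S>90)&(V>25)&(W[...,2]>.10)&(W[...,2]<.128)&(np.hypot(W[...,0]-.62,W[...,1]+.067)<.065)
        if g.sum()>5:
            top=g&(W[...,2]>np.nanpercentile(W[g][:,2],95)-.004)
            for nm,k in(('all',g),('top',top)):
                p=L[k]; r=cv2.minAreaRect(W[k][:,:2].astype(np.float32))
                print(n,'green',nm,k.sum(),'tool',np.percentile(p,[2,50,98],axis=0).round(4).tolist(),'rect',[np.round(a,4).tolist() for a in r])
    print(s['ee_pos'],s['contact_force'],s['gripper_width'],s['time_s'])
E
python3 - <<'E'
from look import *
manip.movel([.4781,-.2541,.385],feed=.15)
manip.movel([.6205,-.0668,.38],feed=.15,attitude=quat(np.radians(-18.4)))
look('hov')
E
```

```text
w red tool 689 [[0.1836, -0.0026, -0.0145], [0.2161, 0.0145, 0.0163]]
w green all 350 tool [[0.2594, -0.0087, -0.0022], [0.2607, 0.0227, -0.0007], [0.2727, 0.0455, 0.0008]] rect [[0.6249, -0.0509], [0.0561, 0.003], 71.4553]
w green top 337 tool [[0.2594, -0.0088, -0.0022], [0.2607, 0.0213, -0.0007], [0.2622, 0.045, 0.0008]] rect [[0.6249, -0.051], [0.0561, 0.003], 71.4553]
s red tool 255 [[0.1867, -0.0137, -0.0181], [0.2251, 0.0125, 0.0154]]
s green all 225 tool [[0.2614, -0.0418, -0.0055], [0.27, 0.0041, -0.0037], [0.2793, 0.0447, -0.0017]] rect [[0.617, -0.0654], [0.0912, 0.0048], 71.179]
s green top 63 tool [[0.2611, -0.0383, -0.0055], [0.2632, 0.0048, -0.0035], [0.2656, 0.0437, -0.0013]] rect [[0.6172, -0.0656], [0.0869, 0.0044], 71.701]
t red tool 47 [[0.1253, -0.0143, -0.0306], [0.2214, 0.0012, 0.0129]]
t green all 39 tool [[0.2585, -0.0435, -0.0051], [0.2649, -0.0274, -0.0043], [0.2778, -0.0112, -0.0023]] rect [[0.6081, -0.0927], [0.0326, 0.0034], 71.5864]
t green top 16 tool [[0.2584, -0.0426, -0.0049], [0.2603, -0.0285, -0.0035], [0.2627, -0.0113, -0.002]] rect [[0.6079, -0.0925], [0.032, 0.0029], 73.8167]
[ 0.62005034 -0.06773103  0.3801302 ] [ 0.36691643  0.02975438 -0.48559338] 0.01364124778293409 9.4417
```

View pics/hov_w.png

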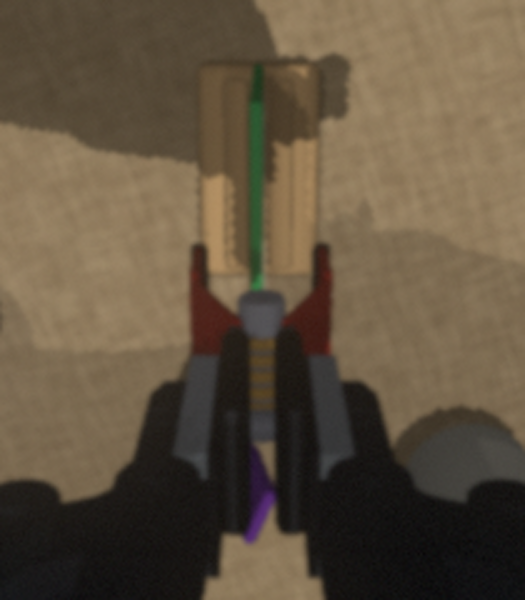

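View pics/hov_s.png

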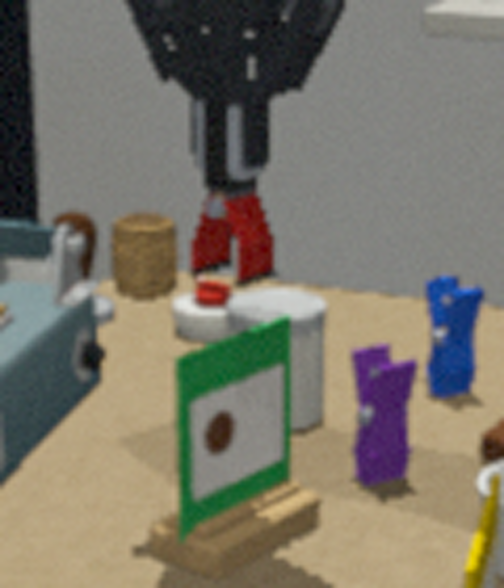

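Wrist and side cameras agree that the card lies about 2 mm toward −z of the tool and 1 mm toward +y. I'll shift, then lower with a guard.

```bash
python3 - <<'E'
from look import *
tgt=np.array([.61845,-.06615]); cmd=tgt.copy()
manip.movel([*cmd,.357],feed=.08); manip.sleep(.2)
e=manip.state()['ee_pos']; print(e)
cmd=cmd+(tgt-e[:2])
manip.movel([*cmd,.353],feed=.04); manip.sleep(.2); e=manip.state()['ee_pos']; print(e)
if np.linalg.norm(e[:2]-tgt)<.0015:
    print(manip.movel([*cmd,.328],feed=.03,guard=4)); manip.sleep(.3)
look('low')
E
```

```text
[ 0.61862349 -0.06620075  0.35730291]
[ 0.61829804 -0.06611006  0.35305476]
False
w red tool 694 [[0.184, -0.0025, -0.0146], [0.217, 0.0146, 0.0163]]
w green all 480 tool [[0.2075, -0.0438, 0.0002], [0.2086, 0.0246, 0.0015], [0.2212, 0.0444, 0.0034]] rect [[0.62, -0.0669], [0.0899, 0.0032], 71.5394]
w green top 453 tool [[0.2075, -0.0438, 0.0002], [0.2086, 0.0233, 0.0015], [0.2101, 0.0439, 0.0034]] rect [[0.62, -0.0669], [0.0899, 0.0032], 71.5168]
s red tool 193 [[0.1817, -0.0134, -0.0187], [0.2247, 0.0134, 0.0152]]
s green all 145 tool [[0.2092, -0.0442, -0.0032], [0.2185, 0.0188, -0.0014], [0.2274, 0.0441, 0.0008]] rect [[0.6121, -0.0638], [0.0899, 0.0151], 71.1708]
s green top 41 tool [[0.2091, -0.0416, -0.0028], [0.2114, 0.0188, -0.0016], [0.2135, 0.0434, 0.0009]] rect [[0.6174, -0.065], [0.087, 0.0042], 70.844]
t red tool 41 [[0.1571, -0.0147, -0.0215], [0.2213, -0.0004, 0.0128]]
t green all 35 tool [[0.2076, -0.0446, -0.003], [0.2123, -0.0307, -0.0022], [0.225, -0.0151, 0.0001]] rect [[0.6076, -0.0939], [0.0296, 0.0033], 71.3969]
t green top 17 tool [[0.2076, -0.0433, -0.003], [0.2099, -0.0284, -0.0013], [0.2117, -0.0158, 0.0002]] rect [[0.6078, -0.0937], [0.0289, 0.0028], 74.1183]
[ 0.61829166 -0.06607686  0.32814164] [-0.22801967 -0.12631424 -0.64751896] 0.013975676612516872 11.9667
```

View pics/low_w.png

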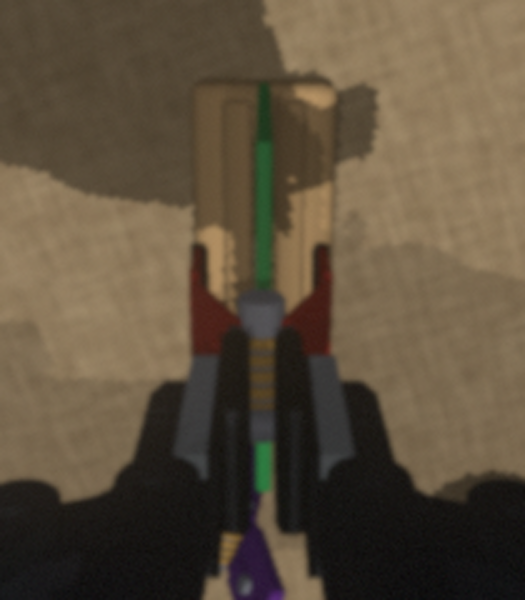

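View pics/low_s.png

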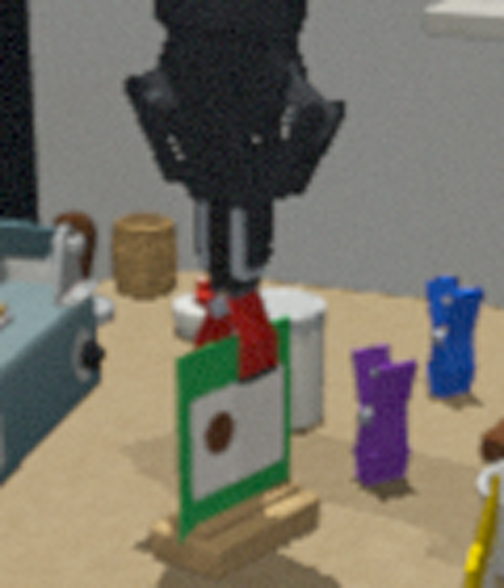

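The jaws straddle the card, centred within about 1 mm. The lips are about 17 mm below the edge, there is no contact force, and the card has not moved (yaw 71.5°, same place). Last check on the bystanders, then I hand in.

```bash
python3 - <<'E'
from h import *
a=dict(np.load('top1.npz')); d=cams.get_image('top')
g=lambda i:cv2.cvtColor(i,cv2.COLOR_RGB2GRAY)
for n,(u,v) in dict(weight=(168,180),yellow=(171,228),bowl=(244,227),bowl2=(285,272),tin=(309,150)).items():
    w=28; A=np.float32(g(a['img'])[v-w:v+w,u-w:u+w]);B=np.float32(g(d['img'])[v-w:v+w,u-w:u+w])
    print(n,cv2.phaseCorrelate(A,B,cv2.createHanningWindow((2*w,2*w),cv2.CV_32F)))
s=manip.state(); print(s['ee_pos'],s['contact_force'],s['gripper_width'],s['time_s'])
save('final_top.png',d['img'],scale=1.5)
E
```

```text
weight ((0.10152065184832182, -0.021386713829365078), 0.5119194322162204)
yellow ((0.5701555805216074, -0.0927849752180272), 0.43923223892847696)
bowl ((0.03938680576117193, -0.1049836997756124), 0.9290246158175999)
bowl2 ((0.032322921298430174, -0.04927651400750932), 0.9743564171261258)
tin ((-0.011642065526963563, 0.002007489897508208), 0.9532193650139703)
[ 0.61828666 -0.06608779  0.32804928] [-0.31423024  0.25853664 -1.0029948 ] 0.013710648923552168 12.1667
```

View pics/final_top.png

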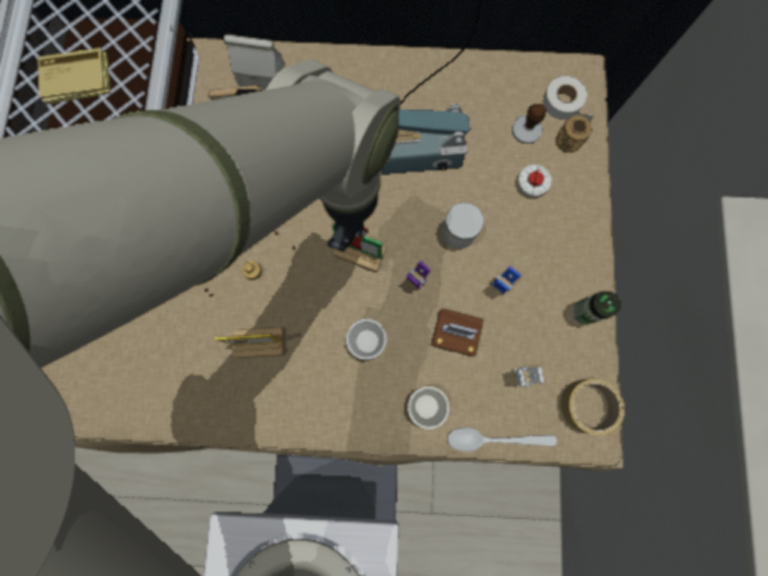

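The final top view shows the bystanders in place: weight (252,269), yellow card (258,340), bowls (366,340) and (428,408), tin (464,225). The small image shifts come from the arm's shadow. The empty rest is at (459,332) and the gripper is over the green card at (355,240).

```bash
python3 -c "
from h import *
workorder.close_job()"
```

```text
the job is handed in; nothing more can be done
```

The red clip is squeezed wide open and held, handles up, over the middle of the green card's top edge. I handed the job in at about 12 s and did not let go.

- **Grip:** the finger opening is 13.7–14.1 mm, slightly under the 16 mm given for the handles against their stop. The fixed grip force (half the most, about 60 N) is above the 15–30 N you listed as safe. I had no way to set it, and I saw no slip or tilt.
- **Fit on the card:** both the wrist and side cameras put the card within about 1 mm of midway between the jaws, and within about 1 mm of the middle of the edge. The lips are about 17 mm below the top edge on both faces.
- **No contact with the card:** the 4 N guard did not trip while lowering, and the tool force stayed around 1 N. The card was in the same place and at the same angle afterwards.
- **Bystanders:** the weight, bowls and tin shifted by less than about 0.1 pixel in the top view. The yellow card's check read 0.6 pixel, but the arm's shadow falls across it. I put the reading down to that, because the arm never went near it.
- **Disagreement between cameras:** the wrist and side cameras differed by about 3 mm in absolute position. I lined the clip up with the card within each camera's own view, where they agreed to under 1 mm.

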